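# Shut the blow-off nozzle's ball valve on the electronics bench

## Robot

A 6-joint arm with a two-finger parallel gripper is mounted at the origin on the work surface. World frame = base frame: x ahead of the robot, y to its left, z up, the work surface at z = 0. Lengths are in m, angles in rad, forces in N, time in s.
With the tool pointing down it reaches from about 0.425 to 1.125 m from the base axis. Payload 14.9 kg.
Tool frame: the origin (TCP) lies at the very end of the fingers, on their centre line; the grasp point (between the pads) lies r.grip_point_offset behind it (r.grip_point_offset is the distance from the TCP to the grasp point, in m); z points along the fingers, y is the line along which they close (so a half turn about z gives the same grasp; the last joint's range is limited). The gripper opens to 91 mm and grips with 3 to 60 N. Pads are 32 mm wide; open, the fingers measure 118 mm over their backs; the gripper's body (76 mm by 178 mm) begins 60 mm behind the grasp point.
Start: joints at [-1.319, 0.379, 1.734, -0, 1.028, -0.033], TCP at [0.197, -0.672, 0.214] pointing down, gripper open.
Joint ranges: [-2.77, 2.77], [-0.74, 2.19], [0, 2.66], [-1.06, 4.2], [0.31, 2.87], [-3.08, 3.08]. Speed limits (rad/s): [1.89, 1.89, 2.39, 3.14, 3.14, 3.14].

## Interface

Orientations are given as a unit quaternion [w, x, y, z].
In Python, from bench import r gives the robot as it stands. The module is installed in compiled form; this text tells all that it offers.
- The arm moves only by the shell command python3 -m crank 'ROWS' [OPENING] [FORCE]. ROWS is a JSON object of lists of equal length, an entry for each row: "translation": the shift along the world's x, y, z scaled (see below), a list of three; "yaw": the turn about the world's z scaled (see below). A call has 1 to 8 rows; each row is the pose to reach, as a shift and turn from the pose commanded when the call began; what a row does not reach only later rows make up. The controller multiplies each number of a shift by 50 cm and each number of a turn by 45 degrees. A row lasts 1/8 s, in which the tool goes at most 62.5 mm and 10.7 degrees, less where a joint would pass 70% of its speed; a pose out of reach is approached as far as the arm can. A call with a number of a shift or a turn outside -1 to 1 is refused whole. A call with a gripper value outside its range is refused whole. OPENING is the gripper's target within -1 to 1 (shut at 1, half-way at 0, fully open at -1), set as the call begins (- or left out, the last holds). The fingers move at their own pace and stop on an object; FORCE is the grip in N (left out, the last holds). Time passes only in rows, so rows that repeat a pose let the fingers close. It gives the time, the measured TCP pose, the force, the opening and the grip force at its end, in the units of the state.
- r.read_state(): the state, without advancing time (a new reading comes with each control period).
- r.read_camera(name): name is "scene" or "top"; returns a dict with "pixels" (384x512x3 uint8, blue, green, red), "range_z" (384x512 float32, m along the optical axis (not along the pixel's ray), 0 where there is no reading), "K" (3x3 intrinsics, pixels), "k1" (the pictures are not rectified: a ray, as slopes to the right and down, at radius r is drawn at 1 + k1 r^2 times it, then the intrinsics apply), "eye" and "rotation" of the camera in the world. Camera axes: x right, y down, z forward; pixel columns grow to the right and rows downward; lengths in m; the calibration is good to about 2 mm. A picture is of the moment at which its call begins.
- r.hand_in(): hands the job in; it is judged then, once.
Trained networks look in a picture, given as the dict that the camera call returned (one of the last four; its "shot" number tells which), for a name from the list of things; names that differ only in an ending like _2 or _b are one class to them, and where a whole thing is asked for, a point or a joint stands for the part that bears it (a point fixed in the world has none). Each returns a list of dicts, best first, with "confidence" (0 to 1); they miss things now and then, are a little off and sometimes report something else, mostly with a low value. They report only what shows in the picture. A call takes as long as a camera call. They do not tell look-alikes from the thing itself.
- r.spot_in(label, picture): "rect" ([left, top, width, height] in pixels, round what is visible of it).
The state is a dict: "t": time; "joint_pos": joint angles; "joint_velocities": joint speeds; "joint_torque": joint torques, N m; "eef_pos": TCP position; "tcp_rot": TCP orientation; "ft_force": force on the tool from outside, world axes, zero at the start; "ft_torque": the same for the moment, N m; "opening": finger opening in m; "gripper_force": force on a finger pad.
Only numpy, scipy, OpenCV 4.12 (cv2) and the standard library are available. Lean on these libraries where they do the work, as an engineer would, in place of code of your own. Each camera call takes 0.05 s, during which the arm holds its last target. There are 200 camera calls.

## Task

Shut off the air to the tapered blow-off nozzle: turn the lever of its ball valve a quarter turn clockwise (seen from above), until it lies across the pipe and is up against its stop. Leave the lever of the other ball valve, the one with the round pressure gauge, just as it is.

Things in the scene. Friction and masses are not known exactly. Their poses are not given: they have to be found in the camera images.
- nozzle_valve: fixed brass ball valve with a tapered brass nozzle, on a steel plate 160x60x8 mm. Origin: plate's underside, below the lever's vertical axis; z up. Pipe along x, 50 mm up: -x side a 20 mm copper inlet bending down 65 mm out, +x side the nozzle, ending at x=112 mm. Housing and pipe are at most 69 mm high, bar the 28 mm hub under the lever; loose things nearby stay under 60 mm
- nozzle_handle (a joint): its lever: 0 = open, lever along the pipe towards the valve's -x (over the inlet); grows clockwise seen from above to 1.571 = shut, at the hard stop, lever towards the valve's +y. Starts at 0 to 0.25, stays where left, takes about 3 N. Lever: straight bar 14 mm wide, 16 mm tall (92 to 108 mm above the bench), black sleeve from 30 to 95 mm from the axis
- gauge_valve: the other fixed ball valve, with the same plate, housing, inlet, lever, origin and axes, but on its +x side a copper pipe bending down into the plate and carrying a round pressure gauge, 54 mm across, white dial facing obliquely up, top about 120 mm above the bench. Its lever, too, stands open
- gauge_grip (a point): middle of the gauge valve's lever sleeve, 70 mm from its turning axis, 100 mm above the bench; it moves with that lever
Mind the look-alikes: they are no part of the job. What is shaped like the nozzle_valve but purple is not meant.

How it is judged:
At the end, for the whole second after the job is handed in: the nozzle valve's lever is shut: within 10 degrees (0.175 rad) of its stop across the pipe, and at rest; the middle of the gauge valve's lever is within 15 mm of where it started (value of joint nozzle_handle above 1.396 rad and velocity of joint nozzle_handle below 0.05 rad/s and distance of gauge_grip from where it was at the start of the episode below 0.015 m); the robot touches nothing.
It fails at once if the gauge valve's lever is turned (its middle moved by more than 15 mm) (distance of gauge_grip from where it was at the start of the episode above 0.015 m).
It also fails if it takes over 32 s, if anything falls off the work surface, if the arm or the gripper's body presses on something with over 40 N, if the wrist force passes 120 N, or if a joint passes its speed limit or range.

## Working session

There is one attempt and no reset: what is moved stays moved. The work goes in short steps, Python scripts to look and compute and a shell command to move; the robot and the scene stay as the last step left them, time stands still between calls to the robot, and variables do not carry over. Pictures are saved under pics/ and viewed, at most 10 in all, crops included, and the job is handed in when it is done.

```bash
mkdir -p pics
python3 - <<'E'
from bench import r
import cv2,numpy as np
for n in("scene","top"):
    p=r.read_camera(n); cv2.imwrite(f"pics/{n}0.png",p["pixels"]); np.savez(f"{n}0.npz",**{k:v for k,v in p.items()})
    print(n,p["eye"],np.round(p["rotation"],3).tolist(),p["K"].tolist(),p["k1"])
    for l in("nozzle_valve","nozzle_handle","gauge_valve","gauge_grip"):
        print(l,[(d["rect"],round(d["confidence"],2)) for d in r.spot_in(l,p)])
print(r.read_state())
E
```

```text
scene [1.08163637 0.5416853  1.11709879] [-0.15, 0.467, 0.832, -0.26] [[462.87771834248247, 0.0, 260.0643310588971], [0.0, 462.87771834248247, 190.51376525811136], [0.0, 0.0, 1.0]] -0.042374418382878976
nozzle_valve [([402.2, 194.1, 54.5, 73.7], 0.95), ([232.1, 194.8, 50.2, 64.4], 0.64)]
nozzle_handle [([251.8, 187.0, 34.2, 31.4], 0.77), ([430.9, 196.2, 27.2, 31.6], 0.65)]
gauge_valve []
gauge_grip [([119.1, 139.6, 36.9, 24.2], 0.59)]
top [0.25572262 0.18540052 1.76574172] [0.045, -0.697, 0.714, -0.042] [[497.1706365736676, 0.0, 257.0207303932245], [0.0, 497.1706365736676, 202.32666505885044], [0.0, 0.0, 1.0]] -0.20627798536882477
nozzle_valve [([127.0, 214.5, 27.9, 58.5], 0.9), ([244.1, 155.3, 22.0, 53.6], 0.7)]
nozzle_handle [([126.6, 243.4, 12.1, 36.3], 0.73), ([243.9, 176.7, 14.6, 33.4], 0.59)]
gauge_valve [([353.8, 146.8, 28.3, 49.1], 0.63)]
gauge_grip [([364.0, 162.6, 9.0, 32.0], 0.7)]
{'t': 0.5, 'joint_pos': array([-1.31931735e+00,  3.78886969e-01,  1.73420762e+00, -2.72617317e-05,
        1.02853609e+00, -3.33384636e-02]), 'joint_velocities': array([-0.00051408, -0.00128575, -0.0005461 ,  0.00150295,  0.00198048,
       -0.00071575]), 'joint_torque': array([ 1.53847846e-03, -7.63163424e+01, -4.34446478e+01,  6.51759747e-02,
        3.94706475e-02, -3.62556398e-05]), 'eef_pos': array([ 0.19665013, -0.67180956,  0.2139371 ]), 'tcp_rot': array([-1.76259543e-05,  9.89876005e-01,  1.41934823e-01, -1.36752281e-05]), 'ft_force': array([-0.2020405 ,  0.21703978, -0.39174989]), 'ft_torque': array([ 8.97590702e-05, -8.31860373e-03, -3.39439880e-02]), 'gripper_force': 0.0, 'opening': 0.0912028138975139}
```

View pics/scene0.png

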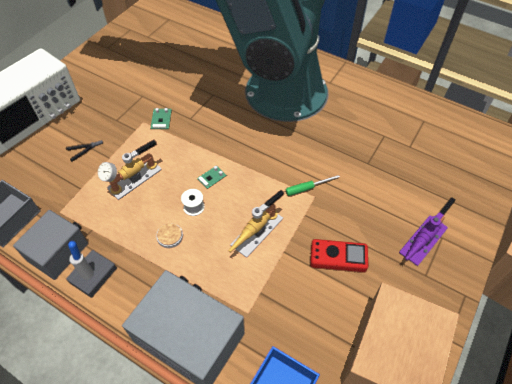

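View pics/top0.png

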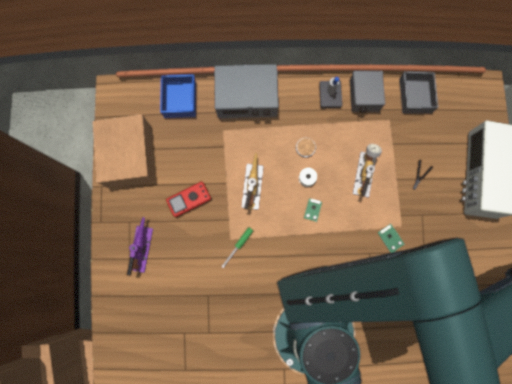

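The purple look-alike is at top (140,248) and scene (425,235). The brass nozzle valve is at top (253,187) and scene (260,220), with its lever towards the robot. The gauge valve is at top (367,170) and scene (130,170). Next I'll measure the brass valve.

```bash
cat > h.py <<'E'
import numpy as np,cv2
from scipy.spatial.transform import Rotation as R
def cloud(p):
    h,w=p["range_z"].shape; u,v=np.meshgrid(np.arange(w),np.arange(h))
    K=np.asarray(p["K"]); d=np.array([float(p["k1"]),0,0,0])
    q=cv2.undistortPoints(np.stack([u,v],-1).reshape(-1,1,2).astype(float),K,d).reshape(h,w,2)
    z=p["range_z"][...,None]; c=np.concatenate([q*z,z],-1)
    w_=np.asarray(p["rotation"]); M=R.from_quat(w_,scalar_first=True).as_matrix() if w_.size==4 else w_
    return c@M.T+np.asarray(p["eye"])
def axis(P):
    c=P.mean(0); r=cv2.minAreaRect(P[:,:2].astype(np.float32)*1000)
    return np.round(r[0],0),np.round(r[1],0),r[2]
E
python3 - <<'E'
from h import *
for n,bx,gx in(("scene",(222,180,295,265),(90,130,165,205)),("top",(232,148,275,220),(345,138,390,205))):
    p=dict(np.load(n+"0.npz")); C=cloud(p)
    for nm,b in(("nozzle",bx),("gauge",gx)):
        S=C[b[1]:b[3],b[0]:b[2]].reshape(-1,3); col=p["pixels"][b[1]:b[3],b[0]:b[2]].reshape(-1,3).astype(int)
        ok=p["range_z"][b[1]:b[3],b[0]:b[2]].ravel()>0; S=S[ok];col=col[ok]
        print(n,nm,"bench z",np.median(S[:,2]).round(4))
        hi=(S[:,2]>.085)&(S[:,2]<.115); dark=hi&(col.max(1)<70)
        pl=(S[:,2]>.003)&(S[:,2]<.02)
        for t,m in(("hi",hi),("sleeve",dark),("plate",pl)):
            if m.sum()>4: print(t,m.sum(),*axis(S[m]),"mean",S[m].mean(0).round(4))
        if nm=="nozzle":
            br=(S[:,2]>.03)&(S[:,2]<.075); print("body",*axis(S[br]),S[br].mean(0).round(3))
            Q=S[hi]; c=Q[:,:2].mean(0); V=np.linalg.svd(Q[:,:2]-c)[2][0]; t=(Q[:,:2]-c)@V
            print("lever dir",V,"ends",c+V*t.min(),c+V*t.max())
E
python3 - <<'E'
import cv2
a=cv2.imread('pics/scene0.png')[170:270,210:330];cv2.imwrite('pics/c1.png',cv2.resize(a,None,fx=6,fy=6,interpolation=2)[:600])
E
```

```text
scene nozzle bench z 0.0022
hi 285 [494. 216.] [ 27. 110.] 78.83668518066406 mean [0.5019 0.2187 0.1058]
sleeve 101 [475. 225.] [14. 59.] 75.78915405273438 mean [0.4764 0.2251 0.1074]
plate 1611 [499. 191.] [277. 211.] 32.246421813964844 mean [0.5107 0.1986 0.0061]
body [508. 216.] [ 37. 276.] 75.64623260498047 [0.554 0.211 0.059]
lever dir [ 0.96851485 -0.24895581] ends [0.44082981 0.23436795] [0.54818076 0.20677349]
scene gauge bench z 0.0026
hi 523 [ 575. -188.] [ 58. 188.] 66.16229248046875 mean [ 0.5868 -0.1982  0.1042]
sleeve 97 [ 513. -178.] [14. 59.] 71.20404815673828 mean [ 0.5132 -0.1769  0.1054]
plate 1441 [ 546. -257.] [312. 237.] 38.10404968261719 mean [ 0.5523 -0.231   0.0067]
top nozzle bench z 0.0025
hi 152 [492. 214.] [ 25. 109.] 78.43911743164062 mean [0.4952 0.2161 0.1068]
plate 982 [543. 206.] [152. 259.] 88.51210021972656 mean [0.5422 0.2053 0.0066]
body [550. 204.] [ 37. 187.] 81.77012634277344 [0.55  0.203 0.058]
lever dir [-0.96496062  0.26239476] ends [0.54505096 0.20252405] [0.43941333 0.23124932]
top gauge bench z 0.0019
hi 292 [ 572. -187.] [ 54. 188.] 65.04991912841797 mean [ 0.581  -0.199   0.1056]
sleeve 6 [ 506. -175.] [ 2. 39.] 63.57609176635742 mean [ 0.5056 -0.175   0.1042]
plate 772 [ 580. -211.] [166. 248.] 87.17020416259766 mean [ 0.5701 -0.2013  0.0069]
```

View pics/c1.png

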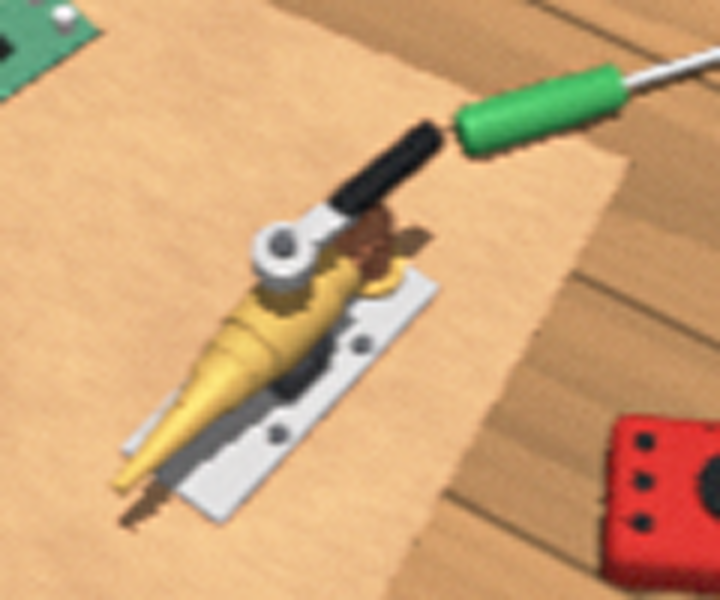

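Zoomed picture: the hub is at about (257,211) and the lever runs to about (282,192), next to the green screwdriver. In the world the axis is at about (0.533, 0.208), with the lever pointing at about 165°, tip at (0.44, 0.233). I'll shut the fingers and push the lever from its -y side, going round the base first.

```bash
python3 -m crank '{"translation":[[0.08,0.09,0],[0.16,0.19,0],[0.23,0.28,0],[0.3,0.37,0],[0.38,0.46,0],[0.46,0.56,0],[0.53,0.65,0],[0.6,0.74,0]],"yaw":[0,0,0,0,0,0,0,0]}' 1 20
python3 - <<'E'
from h import *
p=dict(np.load("top0.npz")); C=cloud(p)[148:220,232:275].reshape(-1,3)
for lo,hi in((.55,.575),(.575,.6),(.6,.625),(.625,.66)):
    m=(C[:,2]>.03)&(C[:,2]<.08)&(C[:,0]>lo)&(C[:,0]<hi); print(m.sum(),C[m].mean(0).round(4))
from bench import r; print(r.grip_point_offset)
E
```

```text
t: 1.5
eef_pos: [0.4978, -0.3002, 0.2142]
tcp_rot: [0.0, 0.99, 0.142, 0.0]
ft_force: [1.3, -0.2, -0.8]
opening: 0.0143
gripper_force: 0.0
59 [0.5624 0.2031 0.0608]
44 [0.5867 0.199  0.0596]
30 [0.6124 0.1953 0.0548]
16 [0.6337 0.1924 0.0533]
0.0188
```

The pipe's yaw is about -8.5°, so shut means the lever points at about 81.5°.

```bash
python3 -m crank '{"translation":[[-0.01,0.12,0],[-0.02,0.24,0],[-0.03,0.36,0],[-0.05,0.48,0],[-0.06,0.6,0],[-0.07,0.72,0],[-0.08,0.84,0],[-0.09,0.95,0]],"yaw":[0,0,0,0,0,0,0,0]}' 1 20; python3 -m crank '{"translation":[[0,0,-0.05],[0,0,-0.1],[0,0,-0.15],[0,0,-0.2],[0,0,-0.24],[0,0,-0.264],[0,0,-0.264]],"yaw":[0,0,0,0,0,0,0]}'
```

```text
t: 2.5
eef_pos: [0.4513, 0.1753, 0.2143]
tcp_rot: [-0.0, 0.99, 0.142, 0.0]
ft_force: [0.6, -0.1, -0.4]
opening: 0.0004
gripper_force: 0.0
t: 3.38
eef_pos: [0.4514, 0.1731, 0.0815]
tcp_rot: [0.0, 0.99, 0.142, -0.001]
ft_force: [0.0, 0.2, 0.1]
opening: 0.0007
gripper_force: 0.0
```

```bash
python3 -m crank '{"translation":[[0.007,0.03,0],[0.015,0.06,0],[0.017,0.08,0],[0.018,0.098,0],[0.024,0.116,0],[0.03,0.134,0],[0.041,0.151,0],[0.052,0.167,0]],"yaw":[0,0,0,0,0,0,0,0]}'; python3 -m crank '{"translation":[[0.008,0.007,0],[0.016,0.013,0],[0.024,0.02,0],[0.03,0.025,0],[0.03,0.025,0]],"yaw":[0,0,0,0,0]}'
```

```text
t: 4.38
eef_pos: [0.478, 0.2572, 0.0818]
tcp_rot: [0.0, 0.99, 0.142, -0.0]
ft_force: [-2.0, -3.5, 0.7]
opening: 0.0005
gripper_force: 1.5
t: 5.0
eef_pos: [0.493, 0.2695, 0.082]
tcp_rot: [-0.0, 0.99, 0.142, 0.0]
ft_force: [-1.3, -0.5, -0.3]
opening: 0.0007
gripper_force: 0.2
```

```bash
python3 -m crank '{"translation":[[0.01,0.006,0],[0.02,0.011,0],[0.032,0.017,0],[0.04,0.02,0],[0.04,0.02,0]],"yaw":[0,0,0,0,0]}'
python3 - <<'E'
from h import *
from bench import r
for n in("scene","top"):
    p=r.read_camera(n); C=cloud(p); cv2.imwrite(f"pics/{n}1.png",p["pixels"])
    m=(C[...,2]>.095)&(C[...,2]<.113)&(abs(C[...,0]-.533)<.06)&(C[...,1]>.19)&(C[...,1]<.33)
    Q=C[m]; print(n,m.sum(),axis(Q)) if m.sum()>4 else 0
    if n=="scene": cv2.imwrite("pics/c2.png",cv2.resize(p["pixels"][150:270,200:340],None,fx=5,fy=5))
E
```

```text
t: 5.62
eef_pos: [0.5133, 0.2795, 0.0821]
tcp_rot: [-0.0, 0.99, 0.142, 0.0]
ft_force: [-0.4, -0.9, -0.2]
opening: 0.0006
gripper_force: 0.2
scene 293 (array([536., 250.]), array([106.,  25.]), 89.2825927734375)
```

View pics/c2.png

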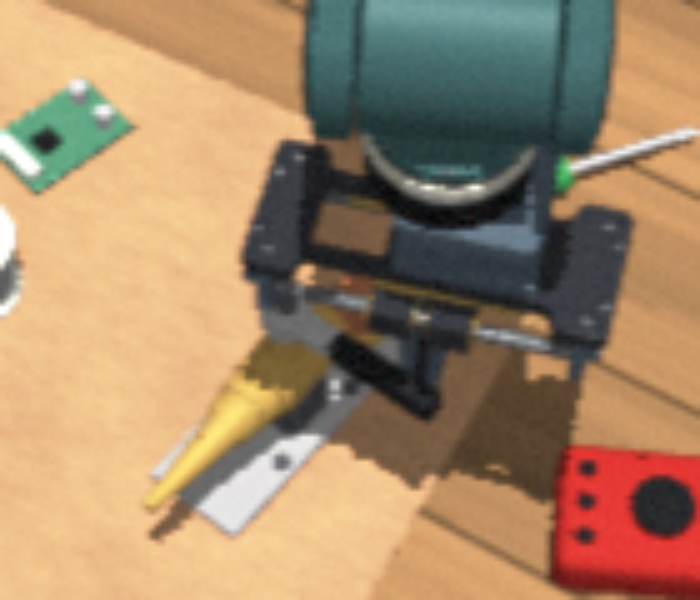

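The lever (tip at about scene (285,232)) is nearly across the pipe, at about 89°. I'll go on in small steps to the stop.

```bash
python3 -m crank '{"translation":[[0.008,0.002,0],[0.014,0.003,0],[0.014,0.003,0]],"yaw":[0,0,0]}'; python3 -m crank '{"translation":[[0.005,0,0],[0.008,0.001,0],[0.008,0.001,0]],"yaw":[0,0,0]}'
```

```text
t: 6.1
eef_pos: [0.5175, 0.2801, 0.0815]
tcp_rot: [0.001, 0.99, 0.142, -0.003]
ft_force: [-18.5, -2.3, 11.1]
opening: 0.0008
gripper_force: 8.8
t: 6.48
eef_pos: [0.5183, 0.28, 0.081]
tcp_rot: [0.001, 0.99, 0.142, -0.006]
ft_force: [-39.4, -4.1, 27.8]
opening: 0.0005
gripper_force: 19.9
```

That is the stop: force rises from about 1 N to 39 N over less than 1 mm of travel. I'll back off, rise and check.

```bash
python3 -m crank '{"translation":[[-0.02,0,0],[-0.05,0,0],[-0.07,0,0],[-0.07,0,0.08],[-0.07,0,0.18],[-0.12,-0.1,0.26],[-0.12,-0.22,0.26],[-0.12,-0.34,0.26]],"yaw":[0,0,0,0,0,0,0,0]}'; python3 -m crank '{"translation":[[0,-0.12,0],[0,-0.24,0],[0,-0.24,0],[0,-0.24,0]],"yaw":[0,0,0,0]}'
python3 - <<'E'
from h import *
from bench import r
p=r.read_camera("scene"); C=cloud(p)
cv2.imwrite("pics/s3.png",p["pixels"])
for c,k in(((.533,.208),"nozzle"),((.58,-.19),"gauge")):
    col=p["pixels"].max(2)<70
    m=(C[...,2]>.097)&(C[...,2]<.112)&(np.hypot(C[...,0]-c[0],C[...,1]-c[1])<.11)&col
    if m.sum()>9:
        v=C[m].mean(0)[:2]-np.array(c); print(k,m.sum(),axis(C[m]),C[m].mean(0).round(3),np.degrees(np.arctan2(v[1],v[0])))
print(r.read_state()["joint_velocities"].round(4))
E
```

```text
t: 7.48
eef_pos: [0.4635, 0.1099, 0.2129]
tcp_rot: [-0.0, 0.99, 0.143, 0.001]
ft_force: [0.4, -0.5, 0.4]
opening: 0.0003
gripper_force: 0.0
t: 7.98
eef_pos: [0.4637, -0.0086, 0.212]
tcp_rot: [-0.0, 0.99, 0.142, 0.0]
ft_force: [0.0, -1.1, 0.8]
opening: 0.0006
gripper_force: 0.0
nozzle 117 (array([544., 271.]), array([62., 12.]), 81.3398208618164) [0.545 0.27  0.106] 79.02834995448403
gauge 95 (array([ 512., -178.]), array([12., 59.]), 68.55137634277344) [ 0.513 -0.177  0.105] 169.1118292855521
[ 0.018   0.0021 -0.0009 -0.0012 -0.0001 -0.0035]
```

View pics/s3.png

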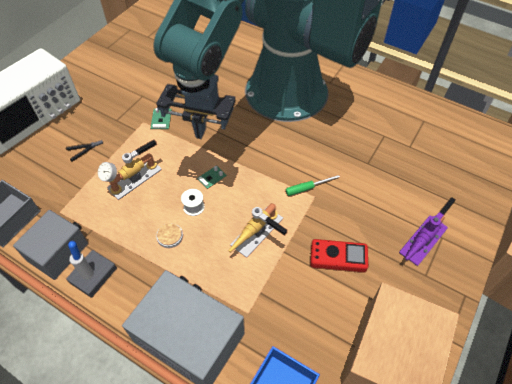

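The nozzle lever now lies across the pipe at 81.3° (scene (270,222)), matching the expected 81.5°. The gauge lever (145,148) hasn't moved, and the arm is clear.

```bash
python3 -c "
from bench import r
print(r.hand_in())"
```

```text
the job is handed in; nothing more can be done
None
```

The nozzle valve's lever is shut against its stop at about 81.3° (81.5° expected), the gauge valve's lever did not move, the arm is clear, and the job was handed in at about 8 s without a verdict being returned.

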